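# Dip the room-fragrance tank and hold the dipstick up for reading

## Robot

A 6-joint arm with a two-finger parallel gripper is mounted at the origin on the work surface. World frame = base frame: x ahead of the robot, y to its left, z up, the work surface at z = 0. Lengths are in m, angles in rad, forces in N, time in s.
With the tool pointing down it reaches from about 0.375 to 0.975 m from the base axis. Payload 3.8 kg.
Tool frame: the origin (TCP) lies midway between the tips of the shut fingers; the grasp point (between the pads) lies 19 mm behind it; z points along the fingers, y is the direction in which the jaws open and shut (so a half turn about z gives the same grasp; the last joint's range is limited). The gripper opens to 85 mm and grips with 20 to 120 N. Pads are 22 mm wide; open, the fingers measure 114 mm over their backs; the gripper's body (76 mm by 85 mm) begins 54 mm behind the grasp point. The pads swing forward as they close: fully open they stand 13 mm farther back than shut.
Start: joints at [1.266, 0.264, 1.604, -0, 1.274, -0.037], TCP at [0.179, 0.651, 0.231] pointing down, gripper open.
Joint ranges: [-2.63, 2.63], [-0.94, 2.18], [0.31, 2.57], [-1.31, 4.45], [0, 2.66], [-2.55, 2.55]. Speed limits (rad/s): [2.57, 2.57, 3.14, 3.14, 3.14, 3.14].

## Interface

Orientations are given as a rotation vector (axis times angle).
In Python, from workcell import bot gives the robot as it stands.
- The arm moves only by the tool drive_tool, never from a script. Its argument "deltas" is a list of rows, each an object with "hand": the opening, from 0 (shut) to 1 (fully open); "offset": the shift along the world's x, y, z in cm, a list of three; "angular": the turn, a rotation vector about the world's x, y, z in degrees, a list of three. A call has 1 to 8 rows; each row is the pose to reach, as a shift and turn from the pose commanded when the call began; what a row does not reach only later rows make up. A row lasts 1/8 s, in which the tool goes at most 62.5 mm and 10.7 degrees, less where a joint would pass 70% of its speed; a pose out of reach is approached as far as the arm can. A call with a gripper value outside its range is refused whole. The fingers move at their own pace and stop on an object; "force" is the grip in N (left out, the last holds). Time passes only in rows, so rows that repeat a pose let the fingers close. It gives the time, the measured TCP pose, the force and the opening at its end, in the units of the state.
- bot.read_state(): the state, without advancing time (a new reading comes with each control period).
- bot.read_camera(name): name is "side" or "top"; returns a dict with "frame" (420x560x3 uint8, blue, green, red), "mtx" (3x3 intrinsics, pixels), "R" (3x3) and "t" (3): a world point X has camera coordinates R X + t. Camera axes: x right, y down, z forward; pixel columns grow to the right and rows downward; lengths in m; the calibration is good to about 2 mm. A picture is of the moment at which its call begins. There is no depth.
- bot.finish_job(): hands the job in, once; it reports no verdict.
The state is a dict: "time": time; "q": joint angles; "joint_vel": joint speeds; "joint_torque": joint torques, N m; "tool_pos": TCP position; "tcp_rot": TCP orientation; "wrist_force": force on the tool from outside, world axes, zero at the start; "torque": the same for the moment, N m; "width": opening from 0.0 (shut) to 1.0 (fully open).
Only numpy, scipy, OpenCV 4.12 (cv2) and the standard library are available. Lean on these libraries where they do the work, as an engineer would, in place of code of your own. Each camera call takes 0.05 s, during which the arm holds its last target. There are 200 camera calls.

## Task

Press the spray cap of the room-fragrance unit right down and let it spring back up, then take the dipstick from its wooden rest, slide it down the slanting guide tube until its collar stops against the tube's mouth, and pull it right out again. Finish with the dipstick still held in the gripper, level and still for reading, its tip over the porcelain cake plate and a good hand's breadth (about 15 cm) above the sideboard: do not put it down or let go. Leave the plate, cup, tin and yellow box where they stand.

Things in the scene. Friction and masses are not known exactly. Their poses are not given: they have to be found in the camera images.
- fragrance_unit: Fixed room-fragrance unit, bolted down: grey base plate 140 x 260 mm, white tank (110 x 130 mm, top 100 mm up) centred on the origin, green canister (62 mm across, axis 110 mm along +y from the origin) carrying the orange spray cap. Origin on the sideboard under the tank's centre, z up.
- guide_tube: Blue metal guide tube, part of the fragrance unit, slanting down into the tank at 40 degrees below level; outside diameter 30 mm, bore 18 mm, clear depth 119 mm. Origin at the centre of the open mouth (135 mm above the sideboard); its z axis runs along the bore out of the mouth (outward and up, tilted 50 degrees from vertical, towards the unit's -y side). The stick goes in along -z.
- cap_top (a point): Centre of the flat top of the orange spray cap (36 mm across), 198 mm above the sideboard when up; it is pressed straight down.
- spray_cap (a joint): Travel of the spray cap in m: 0 up, 0.008 fully down. The spring needs 2 N to start and about 5 N to be fully down, and returns the cap by itself.
- rest: Fixed wooden rest, 230 x 60 mm foot, 12 mm thick, with two notched posts 10 mm thick on which the dipstick lies, at 47 mm behind and 130 mm ahead of the origin along x; notch walls end 69 and 73 mm up. Origin on the sideboard below the middle of the stick's handle; x along the stick towards its tip.
- stick_grip (a point): Middle of the dipstick's red handle (square bar 16 x 16 mm, 110 mm long, its faces upright and level on the rest); 68 mm above the sideboard at the start. x axis along the stick towards the tip, z up on the rest. The stick weighs about 90 g.
- stick_collar (a point): Front face of the dipstick's black collar (28 mm across, 8 mm thick), on the stick's axis 83 mm ahead of the handle's middle: this face stops on the tube's mouth. x along the stick towards the tip.
- stick_tip (a point): Rounded tip of the dipstick's steel shaft (9 mm diameter, standing 105 mm past the collar's face), 188 mm ahead of the handle's middle.
- cake_plate: Round white porcelain plate, 180 mm across, 18 mm high, loose. Origin at the centre of its underside.
- dessert_cup: Glass dessert cup, 80 mm across, 70 mm high, loose bystander. Origin under its centre.
- twist_tin: Round tin, 72 mm across, 50 mm high, loose bystander. Origin under its centre.
- yellow_box: Yellow flip-top plastic container, 78 x 78 mm, 67 mm high, loose bystander. Origin under its centre.

How it is judged:
On the way, in this order (a step that is already met when the one before it is completed fails the run):
1. the spray cap is pressed down (value of joint spray_cap above 0.0055 m), for 0.05 s.
2. the spray cap has sprung back up (value of joint spray_cap below 0.0015 m), for 0.1 s.
3. the dipstick is in the guide tube with its collar stopped on the mouth (z of stick_collar in the frame of guide_tube below 0.0025 m and distance between stick_collar and guide_tube below 0.007 m and angle between the x axis of stick_collar and the z axis of guide_tube, either way round below 0.12 rad), for 0.1 s.
4. the dipstick is pulled right out of the guide tube (distance between stick_tip and guide_tube above 0.02 m and z of stick_tip in the frame of guide_tube above 0.005 m), for 0.1 s.
At the end, for the whole second after the job is handed in: The gripper still holds the dipstick, still (under 3 cm/s) and level within 10 degrees, touching neither unit, rest nor plate; its tip is over the plate (within 90 mm of the plate's centre, seen from above) and 70 to 300 mm above the sideboard; the spray cap is up (contact force between the fingers and dipstick above 1 N and contact force between dipstick and fragrance_unit below 0.1 N and contact force between dipstick and rest below 0.1 N and contact force between dipstick and cake_plate below 0.1 N and angle between stick_tip's own x axis and vertical between 1.396 and 1.745 rad and horizontal distance between stick_tip and cake_plate below 0.09 m and height (world z) of stick_tip between 0.07 and 0.3 m and linear speed of dipstick below 0.03 m/s and value of joint spray_cap below 0.0015 m); the arm keeps its last pose, push and grip.
It fails at once if the plate is moved by more than 3 cm (distance of cake_plate from where it was at the start of the episode above 0.03 m).
It fails at once if the cup is moved by more than 3 cm (distance of dessert_cup from where it was at the start of the episode above 0.03 m).
It fails at once if the tin is moved by more than 3 cm (distance of twist_tin from where it was at the start of the episode above 0.03 m).
It fails at once if the yellow box is moved by more than 3 cm (distance of yellow_box from where it was at the start of the episode above 0.03 m).
It also fails if it takes over 58 s, if anything falls off the work surface, if the arm or the gripper's body presses on something with over 40 N, if the wrist force passes 120 N, or if a joint passes its speed limit or range.

## Working session

There is one attempt and no reset: what is moved stays moved. The work goes in short steps, Python scripts to look and compute and a tool call to move; the robot and the scene stay as the last step left them, time stands still between calls to the robot, and variables do not carry over. Pictures are saved under pics/ and viewed, about 8 in all and at most 12, crops included, and the job is handed in when it is done.

Besides the shell and the picture viewer there is one more tool, called after ">>>" as a command line: name --argument value ..., lists and objects as JSON in quotes. drive_tool: Moves the arm, as the interface text tells. Its arguments: {"type":"object","properties":{"deltas":{"type":"array"},"force":{"type":"number"}},"required":["deltas"]}

```bash
mkdir -p pics
python3 - <<'E'
from workcell import bot
import cv2,pickle,numpy as np
s=bot.read_state();print({k:np.round(v,3) for k,v in s.items()})
d={}
for n in("side","top"):
    c=bot.read_camera(n);d[n]=c;cv2.imwrite(f"pics/{n}0.png",c["frame"]);print(n,c["mtx"].round(1).tolist(),c["R"].round(3).tolist(),c["t"].round(3).tolist())
pickle.dump(d,open("cams.pkl","wb"))
E
```

```text
{'time': np.float64(0.0), 'q': array([ 1.266,  0.265,  1.605, -0.   ,  1.274, -0.037]), 'joint_vel': array([ 0.   ,  0.   ,  0.001, -0.001,  0.   , -0.001]), 'joint_torque': array([-2.0000e-03, -5.1512e+01, -3.6731e+01, -0.0000e+00,  1.3000e-02,
        0.0000e+00]), 'tool_pos': array([0.178, 0.65 , 0.23 ]), 'tcp_rot': array([-0.419, -3.113,  0.004]), 'wrist_force': array([0.317, 1.018, 1.054]), 'torque': array([ 0.001, -0.016, -0.002]), 'width': np.float64(1.0)}
side [[535.1, 0.0, 284.4], [0.0, 535.1, 210.5], [0.0, 0.0, 1.0]] [[0.961, -0.278, 0.013], [-0.167, -0.613, -0.772], [0.222, 0.74, -0.635]] [-0.516, 0.174, 1.372]
top [[473.7, 0.0, 275.6], [0.0, 473.7, 208.4], [0.0, 0.0, 1.0]] [[-0.023, -1.0, 0.001], [-0.994, 0.022, -0.11], [0.11, -0.004, -0.994]] [-0.053, 0.534, 1.387]
```

View pics/top0.png

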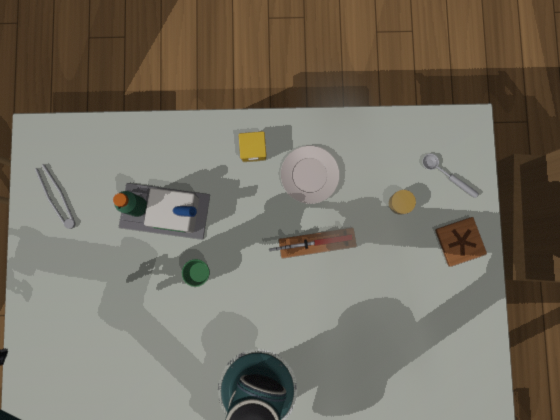

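View pics/side0.png

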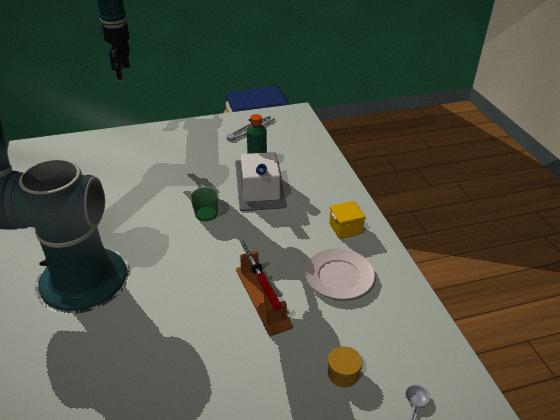

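The top view shows the unit at about (165,210), the rest and stick at about (315,242), the plate at (310,175), the box at (253,146), the cup at (196,272) and the tin at (402,202). The side view confirms this layout. I'll enlarge crops to measure.

Run:
```python
import cv2,pickle,numpy as np
d=pickle.load(open("cams.pkl","rb"))
def crop(n,u,v,w,h,s):
    im=cv2.resize(d[n]["frame"][v:v+h,u:u+w],None,fx=s,fy=s,interpolation=cv2.INTER_CUBIC)
    for i in range(0,w,10):
        cv2.line(im,(i*s,0),(i*s,6 if (u+i)%50 else 16),(0,0,255),1)
        if (u+i)%20==0: cv2.putText(im,str(u+i),(i*s,26),0,.35,(0,0,255),1)
    for i in range(0,h,10):
        cv2.line(im,(0,i*s),(6,i*s),(0,0,255),1)
        if (v+i)%20==0: cv2.putText(im,str(v+i),(8,i*s+4),0,.35,(0,0,255),1)
    return im
a=crop("top",110,170,110,75,7);b=crop("top",260,220,110,45,7)
# sharpen shading
cv2.imwrite("pics/c1.png",cv2.convertScaleAbs(a,alpha=1.5,beta=10)); 
A=crop("side",225,105,80,120,5);B=crop("side",225,235,80,110,5)
A=A[:550];cv2.imwrite("pics/c2.png",cv2.convertScaleAbs(np.hstack([A[:550],B[:550]]),alpha=1.4,beta=15))
cv2.imwrite("pics/c3.png",cv2.convertScaleAbs(b,alpha=1.5,beta=10))
```

```text
(no output)
```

View pics/c1.png

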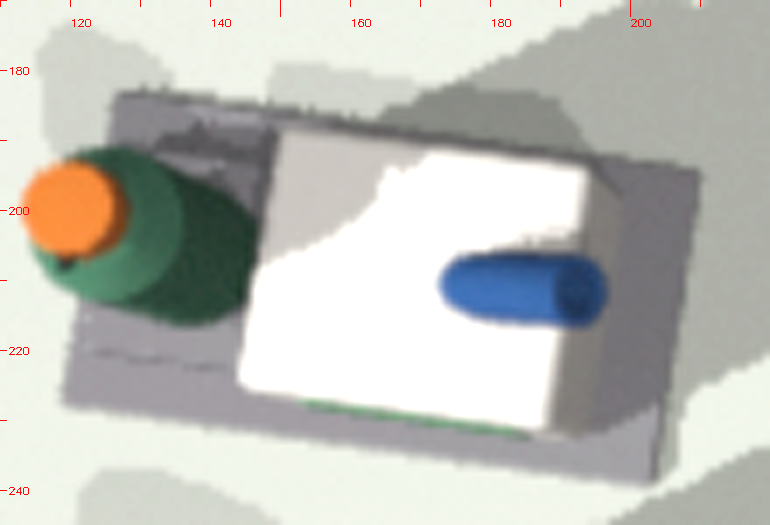

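View pics/c2.png

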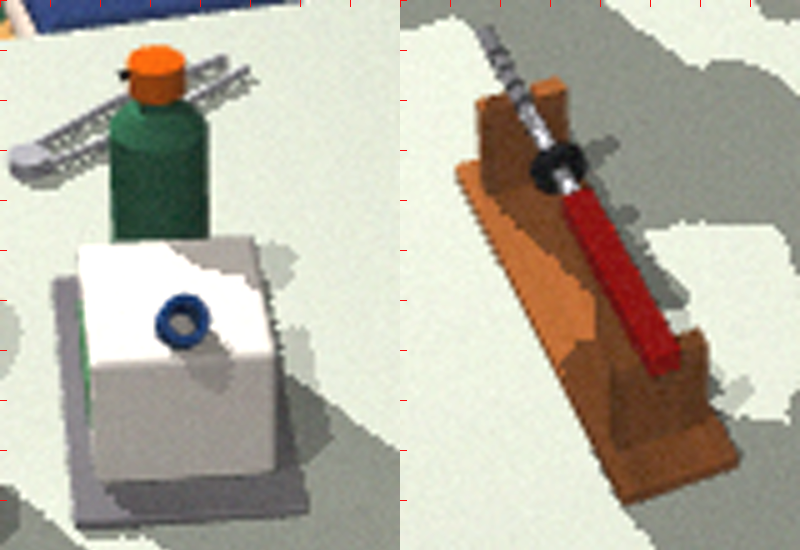

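View pics/c3.png

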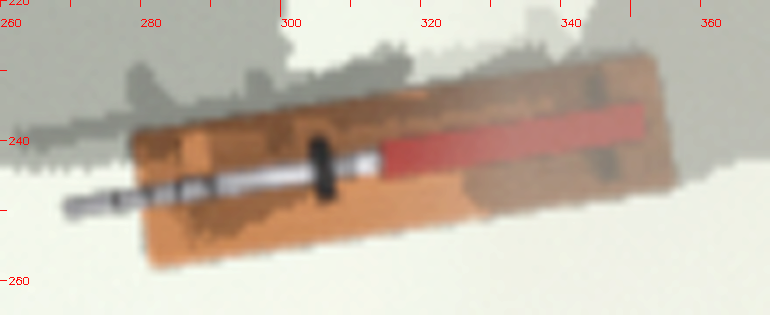

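Pixel readings:
- **Unit, top view:** cap top (119.5,199.5), mouth (192,211).
- **Unit, side view:** cap (256.4,116), mouth (261.6,169.2).
- **Stick, top view:** rear (350.5,237), handle front (313,242.5), tip (269,249.5).
- **Stick, side view:** collar (257,268.4), tip (242.4,241).

Next I'll fit the poses.

```bash
cat > h.py <<'E'
import numpy as np,pickle,cv2
from scipy.optimize import least_squares
d=pickle.load(open("cams.pkl","rb"))
def proj(n,X):
    c=d[n];p=(c["R"]@np.atleast_2d(X).T+np.reshape(c["t"],(3,1)));p=c["mtx"]@p;return (p[:2]/p[2]).T
def ray(n,uv,z):
    c=d[n];o=-c["R"].T@np.ravel(c["t"]);v=c["R"].T@np.linalg.inv(c["mtx"])@[*uv,1];return o+v*(z-o[2])/v[2]
def tri(m):
    r=least_squares(lambda X:np.concatenate([(proj(n,X)[0]-uv) for n,uv in m]),[.5,.2,.1]);return r.x,abs(r.fun).max()
E
python3 - <<'E'
from h import *
cap=[("top",(119.5,199.5)),("side",(256.4,116))];mo=[("top",(192,211)),("side",(261.6,169.2))]
print("cap",tri(cap),[ray(n,u,.198).round(4) for n,u in cap]);print("mouth",tri(mo),[ray(n,u,.135).round(4) for n,u in mo])
tank=[(150,188.5),(194,193.5),(188,231.5),(144,225)];T=[ray("top",u,.1) for u in tank];print("tank",np.mean(T,0),[np.linalg.norm(T[i]-T[i-1]).round(3) for i in range(4)])
base=[(126.5,183.5),(210,194),(203,239),(118.5,227.5)];B=[ray("top",u,.01) for u in base];print("base",np.mean(B,0),[np.linalg.norm(B[i]-B[i-1]).round(3) for i in range(4)])
for P in(T,B):
    e=P[0]-P[1]+P[3]-P[2];print("yaw of +y",np.degrees(np.arctan2(e[1],e[0])))
print("stick")
st={-.055:[("top",(350.5,237))],.055:[("top",(313,242.5)),("side",(260.6,274))],.079:[("top",(304.5,244)),("side",(257,268.4))],.188:[("top",(269,249.5)),("side",(242.4,241))]}
def f(p):
    r=[]
    for s,m in st.items():
        for n,u in m: r+=list(proj(n,[p[0]+s*np.cos(p[2]),p[1]+s*np.sin(p[2]),p[3]])[0]-u)
    return r
r=least_squares(f,[.5,-.1,1.5,.068]);print(r.x,np.round(r.fun,1))
for s,m in st.items():
    if len(m)>1: print(s,tri(m))
for n,u,z in[("plate",(309.5,175),.018),("box",(253,145),.067),("cup",(196,272),.07),("tin",(402.5,201),.05)]:print(n,ray("top",u,z))
E
```

```text
cap (array([0.54586344, 0.3442148 , 0.20445398]), np.float64(0.11092349698031967)) [array([0.547 , 0.3463, 0.198 ]), array([0.5481, 0.3554, 0.198 ])]
mouth (array([0.51745723, 0.1666519 , 0.13422171]), np.float64(0.617895314109262)) [array([0.519 , 0.1662, 0.135 ]), array([0.5154, 0.1657, 0.135 ])]
tank [0.52846038 0.23758602 0.1       ] [np.float64(0.105), np.float64(0.127), np.float64(0.109), np.float64(0.126)]
base [0.53485399 0.27133357 0.01      ] [np.float64(0.136), np.float64(0.257), np.float64(0.138), np.float64(0.258)]
yaw of +y 81.24741222040623
yaw of +y 81.23004098818824
stick
[ 0.4336463  -0.22615897  1.6975716   0.0679458 ] [ 0.3 -0.1  0.3  0.1  0.1  0.8  0.5 -0.2  0.2 -0.1 -1.3 -0.  -0.4 -0.6]
0.055 (array([ 0.42675656, -0.17067945,  0.06996236]), np.float64(0.0543041660480128))
0.079 (array([ 0.42345823, -0.14636269,  0.06614037]), np.float64(0.06082776637870779))
0.188 (array([ 0.40991354, -0.04354038,  0.06940991]), np.float64(0.07356371555124497))
plate [ 0.63367223 -0.1706968   0.018     ]
box [ 0.71841814 -0.0027395   0.067     ]
cup [0.35028113 0.16668924 0.07      ]
tin [ 0.54390067 -0.44039857  0.05      ]
```

Everything agrees: the tank sides measure about 110 x 130 mm, the stick height fits at 68 mm, and the mouth lies on the unit's -y axis. The resulting estimates are:
- Unit yaw 81.24° for +y, origin (0.5285, 0.2376), cap (0.546, 0.346).
- Mouth (0.5175, 0.166, 0.135).
- Stick grip (0.4336, -0.226), yaw 97.26°.

I'll go over the cap with the fingers shut.

>>> drive_tool --deltas '[{"hand": 0,"offset": [4.6,-3.8,1],"angular": [0,0,-8.4]},{"hand": 0,"offset": [9.2,-7.6,1],"angular": [0,0,-16.8]},{"hand": 0,"offset": [13.8,-11.4,1],"angular": [0,0,-25.2]},{"hand": 0,"offset": [18.4,-15.2,1],"angular": [0,0,-33.6]},{"hand": 0,"offset": [23,-19,1],"angular": [0,0,-42]},{"hand": 0,"offset": [27.5,-22.9,1],"angular": [0,0,-50.4]},{"hand": 0,"offset": [32.1,-26.7,1],"angular": [0,0,-58.8]},{"hand": 0,"offset": [36.7,-30.5,1],"angular": [0,0,-67.4]}]'

```text
time: 1.1
tool_pos: [0.5466, 0.3444, 0.2408]
tcp_rot: [-2.082, -2.352, 0.001]
wrist_force: [0.8, 0.6, 0.5]
width: 0.002
```

>>> drive_tool --deltas '[{"hand": 0,"offset": [0,0,-1],"angular": [0,0,0]},{"hand": 0,"offset": [0,0,-2],"angular": [0,0,0]},{"hand": 0,"offset": [0,0,-2],"angular": [0,0,0]}]'

```text
time: 1.48
tool_pos: [0.5436, 0.3463, 0.2192]
tcp_rot: [-2.073, -2.358, 0.005]
wrist_force: [-0.7, 0.3, 0.3]
width: -0.002
```

>>> drive_tool --deltas '[{"hand": 0,"offset": [0.1,0,-1.5],"angular": [0,0,0]},{"hand": 0,"offset": [0.1,0,-2.2],"angular": [0,0,0]},{"hand": 0,"offset": [0.1,0,-2.7],"angular": [0,0,0]},{"hand": 0,"offset": [0.1,0,-3.0],"angular": [0,0,0]},{"hand": 0,"offset": [0.1,0,-3.0],"angular": [0,0,0]},{"hand": 0,"offset": [0.1,0,-3.0],"angular": [0,0,0]}]'

```text
time: 2.22
tool_pos: [0.5468, 0.3462, 0.192]
tcp_rot: [2.076, 2.358, 0.001]
wrist_force: [-3.2, 0.2, 5.0]
width: 0.004
```

Run:
```python
from workcell import bot
for i in range(3):
    c=bot.read_camera("side");s=bot.read_state();print(s["time"],s["tool_pos"].round(4),s["wrist_force"].round(2))
```

```text
2.275 [0.5468 0.3462 0.1919] [-3.45  1.69  4.27]
2.325 [0.5468 0.3462 0.1919] [-3.    0.51  4.33]
2.375 [0.5468 0.3462 0.1918] [-3.09  1.25  4.55]
```

>>> drive_tool --deltas '[{"hand": 0,"offset": [0,0,-0.3],"angular": [0,0,0]},{"hand": 0,"offset": [0,0,-0.3],"angular": [0,0,0]},{"hand": 0,"offset": [0,0,-0.3],"angular": [0,0,0]}]'

```text
time: 2.75
tool_pos: [0.547, 0.3462, 0.19]
tcp_rot: [2.076, 2.357, 0.002]
wrist_force: [-6.5, 0.1, 10.0]
width: 0.001
```

>>> drive_tool --deltas '[{"hand": 0,"offset": [0,0,2],"angular": [0,0,0]},{"hand": 0,"offset": [0,0,6],"angular": [0,0,0]},{"hand": 1,"offset": [-1,-6,6.2],"angular": [0,0,0]},{"hand": 1,"offset": [-2.2,-12,6.2],"angular": [0,0,0]},{"hand": 1,"offset": [-3.4,-18,6.2],"angular": [0,0,0]},{"hand": 1,"offset": [-4.6,-24,6.2],"angular": [0,0,0]},{"hand": 1,"offset": [-5.8,-30,6.2],"angular": [0,0,0]},{"hand": 1,"offset": [-7,-36,6.2],"angular": [0,0,0]}]'

```text
time: 3.75
tool_pos: [0.4763, -0.0166, 0.2507]
tcp_rot: [2.075, 2.356, -0.0]
wrist_force: [1.6, -0.6, 1.7]
width: 1.001
```

>>> drive_tool --deltas '[{"hand": 1,"offset": [-1,-5,0],"angular": [0,0,0]},{"hand": 1,"offset": [-2,-10,0],"angular": [0,0,0]},{"hand": 1,"offset": [-3,-16,0],"angular": [0,0,0]},{"hand": 1,"offset": [-4.3,-21.2,0],"angular": [0,0,0]},{"hand": 1,"offset": [-4.3,-21.2,-5],"angular": [0,0,0]},{"hand": 1,"offset": [-4.3,-21.2,-9],"angular": [0,0,0]},{"hand": 1,"offset": [-4.3,-21.2,-9],"angular": [0,0,0]}]'

```text
time: 4.62
tool_pos: [0.4306, -0.2253, 0.1569]
tcp_rot: [-2.072, -2.351, 0.004]
wrist_force: [0.0, -0.4, -0.2]
width: 0.998
```

Run:
```python
from workcell import bot
import cv2,numpy as np
from scipy.spatial.transform import Rotation as R
s=bot.read_state();print(s["time"],s["tool_pos"].round(4),R.from_rotvec(s["tcp_rot"]).as_matrix().round(3),s["q"].round(2),s["wrist_force"].round(1))
a=bot.read_camera("side")["frame"][190:340,190:340];b=bot.read_camera("top")["frame"][170:320,240:390]
cv2.imwrite("pics/d1.png",cv2.convertScaleAbs(cv2.resize(np.hstack([a,b]),None,fx=2.6,fy=2.6,interpolation=2),alpha=1.5))
```

```text
4.625 [ 0.4306 -0.2253  0.1569] [[-0.126  0.992 -0.007]
 [ 0.992  0.126  0.003]
 [ 0.004 -0.007 -1.   ]] [-0.53 -0.03  2.07 -0.    1.11 -0.66] [ 0.  -0.4 -0.2]
```

View pics/d1.png

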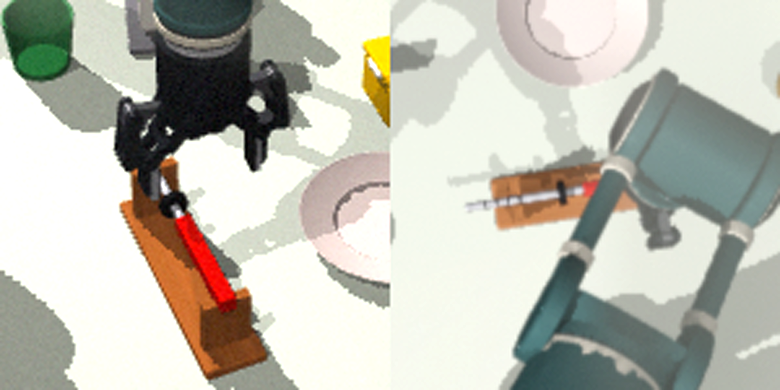

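The gripper straddles the handle, with the jaw axis square to the stick and the plate well clear. I'll descend and grip.

>>> drive_tool --deltas '[{"hand": 1,"offset": [0,0,-4],"angular": [0,0,0]},{"hand": 1,"offset": [0,0,-8],"angular": [0,0,0]},{"hand": 1,"offset": [0,0,-10],"angular": [0,0,0]},{"hand": 1,"offset": [0,0,-11],"angular": [0,0,0]},{"hand": 1,"offset": [0,0,-11],"angular": [0,0,0]},{"hand": 1,"offset": [0,0,-11],"angular": [0,0,0]}]'

```text
time: 5.48
tool_pos: [0.4351, -0.2269, 0.052]
tcp_rot: [2.074, 2.355, 0.001]
wrist_force: [-0.0, 0.4, -0.0]
width: 1.005
```

>>> drive_tool --deltas '[{"hand": 0,"offset": [0,0,0],"angular": [0,0,0]},{"hand": 0,"offset": [0,0,0],"angular": [0,0,0]},{"hand": 0,"offset": [0,0,0],"angular": [0,0,0]},{"hand": 0,"offset": [0,0,0],"angular": [0,0,0]},{"hand": 0,"offset": [0,0,0],"angular": [0,0,0]},{"hand": 0,"offset": [0,0,0],"angular": [0,0,0]},{"hand": 0,"offset": [0,0,0],"angular": [0,0,0]}]' --force 50

```text
time: 6.35
tool_pos: [0.4325, -0.2261, 0.0505]
tcp_rot: [-2.075, -2.357, 0.002]
wrist_force: [-3.6, -0.5, 5.5]
width: 0.179
```

>>> drive_tool --deltas '[{"hand": 0,"offset": [0,0,2],"angular": [0,0,0]},{"hand": 0,"offset": [0,0,5],"angular": [0,0,0]},{"hand": 0,"offset": [0,0,9],"angular": [0,0,0]},{"hand": 0,"offset": [0,3,13],"angular": [0,0,0]},{"hand": 0,"offset": [0,6,17],"angular": [0,0,0]},{"hand": 0,"offset": [0,10,20],"angular": [0,0,0]},{"hand": 0,"offset": [0,10,20],"angular": [0,0,0]},{"hand": 0,"offset": [0,10,20],"angular": [0,0,0]}]'

```text
time: 7.35
tool_pos: [0.4332, -0.1262, 0.2495]
tcp_rot: [-2.075, -2.358, 0.001]
wrist_force: [-0.5, -0.0, -1.4]
width: 0.179
```

Run:
```python
from workcell import bot
from h import *
from scipy.spatial.transform import Rotation as R
s=bot.read_state();M=R.from_rotvec(s["tcp_rot"]).as_matrix();print(s["time"],s["tool_pos"].round(4),M.round(3).tolist(),s["wrist_force"].round(1),s["width"])
p=s["tool_pos"]
ims=[]
for n in("side","top"):
    f=bot.read_camera(n)["frame"]
    u=proj(n,p+M@[.13,0,-.019])[0];u0=int(u[0])-50;v0=int(u[1])-50
    print(n,u0,v0,"pred collar face",proj(n,p+M@[.083,0,-.019])[0],"tip",proj(n,p+M@[.188,0,-.019])[0])
    ims.append(cv2.resize(f[v0:v0+100,u0:u0+100],None,fx=4,fy=4,interpolation=2))
cv2.imwrite("pics/e1.png",cv2.convertScaleAbs(np.hstack(ims),alpha=1.5))
```

```text
7.35 [ 0.4332 -0.1262  0.2495] [[-0.127, 0.992, -0.001], [0.992, 0.127, -0.0], [-0.0, -0.001, -1.0]] [-0.5 -0.  -1.4] 0.17884942626238473
side 187 117 pred collar face [244.47648214 178.03929316] tip [229.98597538 155.17130006]
top 199 195 pred collar face [267.99567534 242.35042324] tip [225.77559196 248.74642313]
```

View pics/e1.png

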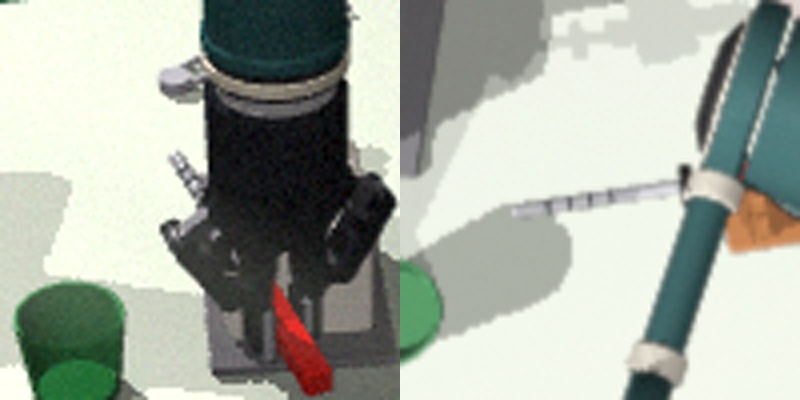

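The stick is gripped and lifted, with its tip seen at about (228,247.5) in the top view and (231,156) in the side view. That is within 2-3 mm of prediction. Now I'll work out the pre-insertion pose.

```bash
cat >> h.py <<'E'
from scipy.spatial.transform import Rotation as R
MOUTH=np.array([.5175,.1661,.135]);Y=np.radians(81.24);e=np.radians(40)
h_=np.array([np.cos(Y),np.sin(Y),0]);A=h_*np.cos(e)+[0,0,-np.sin(e)]
def tgt(d,back=.0175):
    y=np.array([np.sin(Y),-np.cos(Y),0]);z=np.cross(A,y);M=np.c_[A,y,z]
    return MOUTH-(.083+d)*A+back*z,M
E
python3 - <<'E'
from h import *
C=R.from_rotvec(0*np.ones(3)).as_matrix()
a=np.radians(97.26);M0=np.c_[[np.cos(a),np.sin(a),0],[np.sin(a),-np.cos(a),0],[0,0,-1]]
p0=np.array([.434,-.126,.250])
for d in(.135,.0):
    p,M=tgt(d);print(d,p,(p-p0)*100,np.degrees(R.from_matrix(M@M0.T).as_rotvec()),M.round(3).tolist())
print("A",A*100)
E
```

```text
0.135 [ 0.4903538  -0.01006722  0.26172192] [ 5.63537957 11.59327831  1.17219212] [-40.12282104   0.5252365  -15.36233034] [[0.117, 0.988, -0.098], [0.757, -0.152, -0.635], [-0.643, 0.0, -0.766]]
0.0 [0.50610363 0.09214243 0.17494559] [ 7.2103627  21.81424296 -7.50544062] [-40.12282104   0.5252365  -15.36233034] [[0.117, 0.988, -0.098], [0.757, -0.152, -0.635], [-0.643, 0.0, -0.766]]
A [ 11.66654168  75.71084925 -64.27876097]
```

>>> drive_tool --deltas '[{"hand": 0,"offset": [0.9,1.9,0.5],"angular": [-6.7,0.1,-2.6]},{"hand": 0,"offset": [1.9,3.9,1],"angular": [-13.4,0.2,-5.1]},{"hand": 0,"offset": [2.8,5.8,1],"angular": [-20,0.3,-7.7]},{"hand": 0,"offset": [3.8,7.7,1.2],"angular": [-26.7,0.4,-10.2]},{"hand": 0,"offset": [4.7,9.7,1.2],"angular": [-33.4,0.5,-12.8]},{"hand": 0,"offset": [5.6,11.6,1.2],"angular": [-40.1,0.5,-15.4]},{"hand": 0,"offset": [5.6,11.6,1.2],"angular": [-40.1,0.5,-15.4]},{"hand": 0,"offset": [5.6,11.6,1.2],"angular": [-40.1,0.5,-15.4]}]'

```text
time: 8.45
tool_pos: [0.4892, -0.0108, 0.2611]
tcp_rot: [1.971, 1.69, -0.72]
wrist_force: [0.7, 0.2, 0.2]
width: 0.173
```

Run:
```python
from workcell import bot
from h import *
s=bot.read_state();M=R.from_rotvec(s["tcp_rot"]).as_matrix();p=s["tool_pos"];print(s["time"],p.round(4),M.round(3).tolist(),s["q"].round(2),s["wrist_force"].round(1))
ims=[]
for n in("side","top"):
    f=bot.read_camera(n)["frame"]
    tip=p+M@[.188,0,-.0175];u=proj(n,p+M@[.15,0,-.0175])[0];u0=int(u[0])-40;v0=int(u[1])-45
    print(n,u0,v0,"collar mid",proj(n,p+M@[.079,0,-.0175])[0],"tip",proj(n,tip)[0],"mouth",proj(n,MOUTH)[0],"handle end",proj(n,p+M@[-.055,0,-.0175])[0])
    ims.append(cv2.resize(f[v0:v0+100,u0:u0+80],None,fx=5,fy=5,interpolation=2))
cv2.imwrite("pics/f1.png",cv2.convertScaleAbs(np.hstack(ims),alpha=1.5))
```

```text
8.45 [ 0.4892 -0.0108  0.2611] [[0.116, 0.988, -0.1], [0.757, -0.153, -0.635], [-0.643, -0.002, -0.766]] [ 0.34  0.09  1.9  -0.6   1.53  0.63] [0.7 0.2 0.2]
side 223 122 collar mid [265.41636788 164.63850617] tip [262.61994273 168.46757583] mouth [262.27654113 169.01569063] handle end [269.51762814 159.02276091]
top 168 167 collar mid [227.24917592 213.77559406] tip [199.47914695 212.37263014] mouth [192.05119212 211.54598355] handle end [266.14298829 215.74054036]
```

View pics/f1.png

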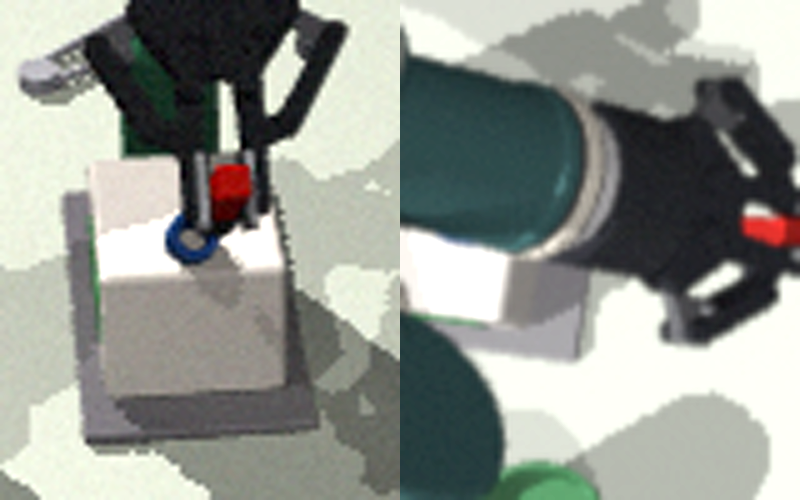

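The side camera looks nearly down the bore. The handle end is at (269.4,158.6) against a predicted (269.5,159.0). The mouth is at about (261,170) against a predicted (262.3,169.0), so I'll shift about 1 mm in -x. Next I'll insert 6 cm along the axis and watch the force.

>>> drive_tool --deltas '[{"hand": 0,"offset": [0.0,0.8,-0.7],"angular": [0,0,0]},{"hand": 0,"offset": [0.1,1.5,-1.3],"angular": [0,0,0]},{"hand": 0,"offset": [0.2,2.3,-1.9],"angular": [0,0,0]},{"hand": 0,"offset": [0.3,2.9,-2.4],"angular": [0,0,0]},{"hand": 0,"offset": [0.3,3.4,-2.9],"angular": [0,0,0]},{"hand": 0,"offset": [0.4,3.8,-3.2],"angular": [0,0,0]},{"hand": 0,"offset": [0.4,3.8,-3.2],"angular": [0,0,0]}]'

```text
time: 9.43
tool_pos: [0.4936, 0.0282, 0.23]
tcp_rot: [1.97, 1.689, -0.717]
wrist_force: [0.1, -0.3, -0.8]
width: 0.175
```

>>> drive_tool --deltas '[{"hand": 0,"offset": [0.1,0.8,-0.6],"angular": [0,0,0]},{"hand": 0,"offset": [0.2,1.5,-1.3],"angular": [0,0,0]},{"hand": 0,"offset": [0.3,2.3,-1.9],"angular": [0,0,0]},{"hand": 0,"offset": [0.5,3.0,-2.6],"angular": [0,0,0]},{"hand": 0,"offset": [0.5,3.0,-2.6],"angular": [0,0,0]}]'

```text
time: 10.05
tool_pos: [0.4985, 0.0583, 0.2034]
tcp_rot: [1.969, 1.69, -0.718]
wrist_force: [0.2, -0.2, -0.0]
width: 0.179
```

Run:
```python
from workcell import bot
from h import *
f=bot.read_camera("side")["frame"];s=bot.read_state();M=R.from_rotvec(s["tcp_rot"]).as_matrix();p=s["tool_pos"];print(p.round(4),s["wrist_force"].round(1),s["torque"].round(2),s["q"].round(2))
g=p-M@[0,0,.0175];print("axis remaining",(MOUTH-g)@A-.083,"lateral",(MOUTH-g)-((MOUTH-g)@A)*A,"handle end",proj("side",p+M@[-.055,0,-.0175]))
cv2.imwrite("pics/g1.png",cv2.convertScaleAbs(cv2.resize(f[110:210,210:330],None,fx=6,fy=6,interpolation=2),alpha=1.5))
```

```text
[0.4986 0.0581 0.2039] [ 0.3  0.1 -0.8] [ 0.37 -0.03  0.02] [ 0.44  0.22  1.87 -0.56  1.5   0.76]
axis remaining 0.04526238241385665 lateral [ 0.00227006 -0.00022187  0.00015068] handle end [[266.12965003 162.59064177]]
```

View pics/g1.png

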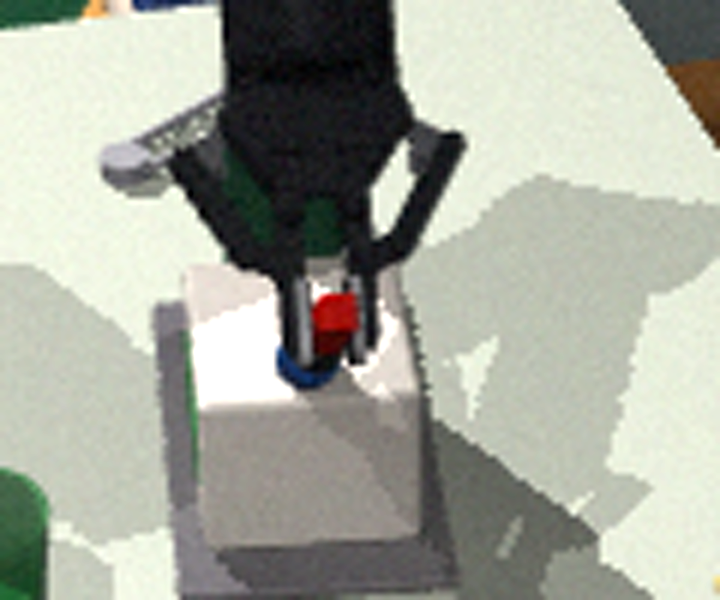

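The shaft is going in with no lateral force. The handle lines up with the tube mouth, seen at about (305,365) in the crop. About 45 mm remain.

>>> drive_tool --deltas '[{"hand": 0,"offset": [0.1,0.8,-0.6],"angular": [0,0,0]},{"hand": 0,"offset": [0.2,1.5,-1.3],"angular": [0,0,0]},{"hand": 0,"offset": [0.4,2.3,-1.9],"angular": [0,0,0]},{"hand": 0,"offset": [0.5,2.9,-2.4],"angular": [0,0,0]},{"hand": 0,"offset": [0.5,3.2,-2.7],"angular": [0,0,0]},{"hand": 0,"offset": [0.5,3.3,-2.8],"angular": [0,0,0]},{"hand": 0,"offset": [0.5,3.3,-2.8],"angular": [0,0,0]}]'

```text
time: 10.98
tool_pos: [0.5036, 0.0909, 0.1763]
tcp_rot: [1.971, 1.689, -0.716]
wrist_force: [-0.2, -0.0, -1.2]
width: 0.177
```

>>> drive_tool --deltas '[{"hand": 0,"offset": [0,0.1,-0.1],"angular": [0,0,0]},{"hand": 0,"offset": [0,0.2,-0.2],"angular": [0,0,0]},{"hand": 0,"offset": [0,0.2,-0.2],"angular": [0,0,0]}]'

```text
time: 11.35
tool_pos: [0.5036, 0.0928, 0.1744]
tcp_rot: [1.971, 1.689, -0.716]
wrist_force: [0.0, 0.0, -0.9]
width: 0.173
```

>>> drive_tool --deltas '[{"hand": 0,"offset": [0,0.1,-0.1],"angular": [0,0,0]},{"hand": 0,"offset": [0,0.2,-0.1],"angular": [0,0,0]},{"hand": 0,"offset": [0,0.2,-0.1],"angular": [0,0,0]}]'

```text
time: 11.72
tool_pos: [0.5035, 0.093, 0.1746]
tcp_rot: [1.968, 1.685, -0.72]
wrist_force: [-0.6, -6.8, 3.7]
width: 0.177
```

>>> drive_tool --deltas '[{"hand": 0,"offset": [0,0.1,-0.1],"angular": [0,0,0]},{"hand": 0,"offset": [0,0.1,-0.1],"angular": [0,0,0]},{"hand": 0,"offset": [0,0.1,-0.1],"angular": [0,0,0]}]'

```text
time: 12.1
tool_pos: [0.5035, 0.093, 0.1746]
tcp_rot: [1.967, 1.683, -0.722]
wrist_force: [-1.2, -10.3, 7.5]
width: 0.181
```

Run:
```python
from workcell import bot
from h import *
f=bot.read_camera("side")["frame"];t=bot.read_camera("top")["frame"]
s=bot.read_state();M=R.from_rotvec(s["tcp_rot"]).as_matrix();p=s["tool_pos"];print(p.round(4),s["wrist_force"].round(1),s["torque"].round(2))
g=p-M@[0,0,.0175];print("remaining",(MOUTH-g)@A-.083,"ang",np.arccos(M[:,0]@A),"lat",(MOUTH-g)-((MOUTH-g)@A)*A,"hend",proj("side",p+M@[-.055,0,-.0175]))
cv2.imwrite("pics/g2.png",cv2.convertScaleAbs(np.hstack([cv2.resize(f[130:200,230:300],None,fx=5.6,fy=5.6,interpolation=2),cv2.resize(t[175:245,160:230],None,fx=5.6,fy=5.6,interpolation=2)]),alpha=1.5))
```

```text
[0.5034 0.093  0.1746] [-2.  -9.7  7.3] [-1.58  0.19 -0.03]
remaining -0.00070276262197419 ang 0.006989949814985954 lat [ 2.72008624e-03 -4.36232928e-04 -2.01243150e-05] hend [[264.5993316  164.18860906]]
```

View pics/g2.png

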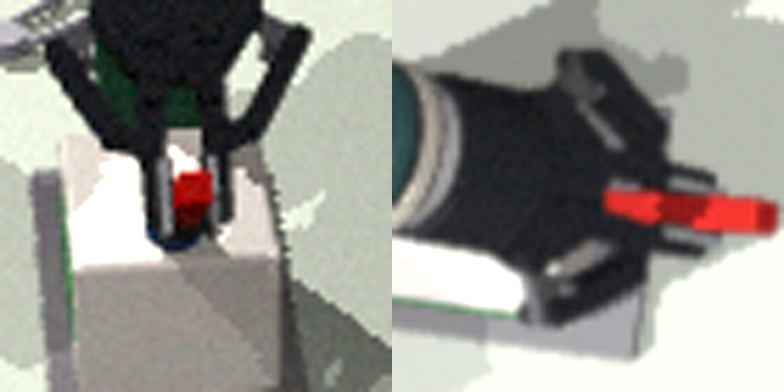

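The collar is stopped on the mouth: it takes about 12 N along the axis with no further travel, at the expected depth (remaining -0.7 mm) and with an angle of 0.007 rad. I'll pull it straight out.

>>> drive_tool --deltas '[{"hand": 0,"offset": [-0.2,-1.5,1.3],"angular": [0,0,0]},{"hand": 0,"offset": [-0.4,-3.0,2.6],"angular": [0,0,0]},{"hand": 0,"offset": [-0.7,-4.5,3.9],"angular": [0,0,0]},{"hand": 0,"offset": [-0.9,-6.1,5.1],"angular": [0,0,0]},{"hand": 0,"offset": [-1.2,-7.6,6.4],"angular": [0,0,0]},{"hand": 0,"offset": [-1.4,-9.1,7.7],"angular": [0,0,0]},{"hand": 0,"offset": [-1.6,-10.6,9.0],"angular": [0,0,0]},{"hand": 0,"offset": [-1.9,-12.1,10.3],"angular": [0,0,0]}]'

```text
time: 13.2
tool_pos: [0.4845, -0.0261, 0.2762]
tcp_rot: [1.971, 1.689, -0.716]
wrist_force: [-0.6, 0.1, -1.1]
width: 0.176
```

>>> drive_tool --deltas '[{"hand": 0,"offset": [0,-0.5,0.5],"angular": [0,0,0]},{"hand": 0,"offset": [0,-0.5,0.5],"angular": [0,0,0]}]'

```text
time: 13.45
tool_pos: [0.4848, -0.0303, 0.2806]
tcp_rot: [1.972, 1.688, -0.715]
wrist_force: [-0.5, 0.1, -0.9]
width: 0.174
```

Run:
```python
from workcell import bot
from h import *
s=bot.read_state();M=R.from_rotvec(s["tcp_rot"]).as_matrix();p=s["tool_pos"];print(s["time"],p.round(4),s["wrist_force"].round(1),s["q"].round(2),s["width"])
tip=p+M@[.188,0,-.0175];print("tip",tip,"z in tube",(MOUTH-tip)@A)
# level, stick yaw 67 deg: tip over plate
for yaw in(40,55,70,97):
    a=np.radians(yaw);L=np.c_[[np.cos(a),np.sin(a),0],[np.sin(a),-np.cos(a),0],[0,0,-1]]
    q=np.array([.6337,-.1707,.150])-L@[.188,0,-.0175];print(yaw,q.round(3),((q-p)*100).round(1),np.degrees(R.from_matrix(L@M.T).as_rotvec()).round(1))
```

```text
13.45 [ 0.4848 -0.0303  0.2806] [-0.5  0.1 -0.9] [ 0.31  0.06  1.9  -0.61  1.54  0.59] 0.17424688291844886
tip [0.50874036 0.12324192 0.17338782] z in tube 0.05814537300302862
40 [ 0.49  -0.292  0.132] [  0.5 -26.1 -14.8] [ 35.6 -19.9 -39.4]
55 [ 0.526 -0.325  0.132] [  4.1 -29.4 -14.8] [ 37.4 -14.9 -25.1]
70 [ 0.569 -0.347  0.132] [  8.5 -31.7 -14.8] [ 38.8  -9.9 -10.7]
97 [ 0.657 -0.357  0.132] [ 17.2 -32.7 -14.8] [40.1 -0.6 15.2]
```

It's fully out: the tip is 58 mm beyond the mouth, in the guide tube's frame. I'll level it and carry it so the tip ends over the plate.

>>> drive_tool --deltas '[{"hand": 0,"offset": [0.5,-3.6,0],"angular": [4.7,-1.9,-3.1]},{"hand": 0,"offset": [1,-7.3,0],"angular": [9.4,-3.7,-6.3]},{"hand": 0,"offset": [1.5,-11,0],"angular": [14,-5.6,-9.4]},{"hand": 0,"offset": [2,-14.7,0],"angular": [18.7,-7.5,-12.6]},{"hand": 0,"offset": [2.5,-18.4,-1],"angular": [23.4,-9.3,-15.7]},{"hand": 0,"offset": [3,-22,-2],"angular": [28,-11.2,-18.8]},{"hand": 0,"offset": [3.5,-25.7,-3],"angular": [32.7,-13,-22]},{"hand": 0,"offset": [4.1,-29.4,-4],"angular": [37.4,-14.9,-25.1]}]'

```text
time: 14.45
tool_pos: [0.5258, -0.3248, 0.2393]
tcp_rot: [-2.784, -1.449, -0.001]
wrist_force: [1.4, 0.3, -1.2]
width: 0.177
```

>>> drive_tool --deltas '[{"hand": 0,"offset": [0,0,-3],"angular": [0,0,0]},{"hand": 0,"offset": [0,0,-6],"angular": [0,0,0]},{"hand": 0,"offset": [0,0,-8],"angular": [0,0,0]},{"hand": 0,"offset": [0,0,-9.5],"angular": [0,0,0]},{"hand": 0,"offset": [0,0,-10.2],"angular": [0,0,0]},{"hand": 0,"offset": [0,0,-10.2],"angular": [0,0,0]},{"hand": 0,"offset": [0,0,-10.2],"angular": [0,0,0]},{"hand": 0,"offset": [0,0,-10.2],"angular": [0,0,0]}]'

```text
time: 15.45
tool_pos: [0.5262, -0.3244, 0.1395]
tcp_rot: [2.785, 1.451, -0.001]
wrist_force: [-0.3, 0.4, -0.7]
width: 0.179
```

Run:
```python
from workcell import bot
from h import *
f=bot.read_camera("side")["frame"];t=bot.read_camera("top")["frame"]
s=bot.read_state();M=R.from_rotvec(s["tcp_rot"]).as_matrix();p=s["tool_pos"];print(s["time"],p.round(4),M[:,0].round(3),s["wrist_force"].round(1),s["width"],abs(s["joint_vel"]).max())
tip=p+M@[.188,0,-.0175];print("tip",tip,"pix",proj("side",tip),proj("top",tip))
cv2.imwrite("pics/z1.png",cv2.convertScaleAbs(np.hstack([cv2.resize(f[190:390,200:400],(400,400),interpolation=2),cv2.resize(t[110:310,230:430],(400,400),interpolation=2)]),alpha=1.4))
```

```text
15.55 [ 0.526  -0.3243  0.1391] [ 0.573  0.82  -0.001] [ 0.5 -0.4 -0.6] 0.17745868340058163 0.002754629331470849
tip [ 0.63369061 -0.17020545  0.15640473] pix [[343.52736659 232.18244363]] [[312.96009108 165.95136007]]
```

View pics/z1.png

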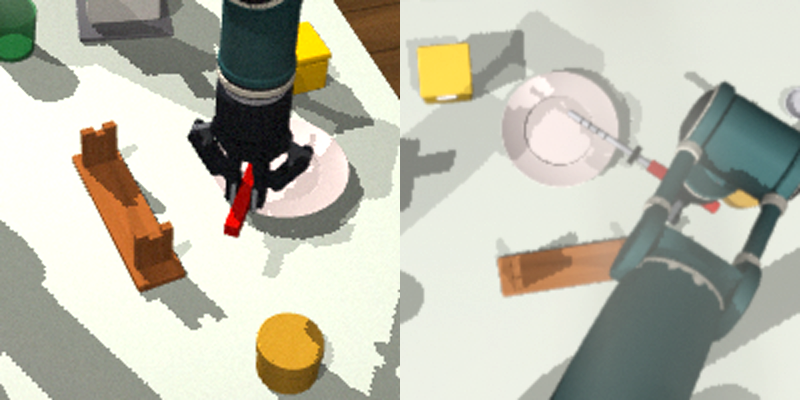

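The stick is held with its tip over the plate's centre, seen at about (313.5,163.5) against a predicted (313,166). The rest, plate, box and tin are undisturbed. I'm handing the job in.

```bash
python3 -c "
from workcell import bot
print(bot.finish_job())"
```

```text
the job is handed in; nothing more can be done
None
```

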